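# Press the lid home on a polishing drum

## Task

Close the open polishing drum: take the lid that fits it by its knob, set it gently in the mouth, then press it down all round until it is fully home, level and with no gap under its edge, and take the gripper away. Leave the small lid, the jar, the brush and the spectacles where they are.

Things in the scene. Friction and masses are not known exactly. Their poses are not given: they have to be found in the camera images.
- drum_mouth (a point): Centre of the rim plane of the open, upright, hollow aluminium drum, 110 mm above the bench; z up. Outside diameter 154 mm, inside 144 mm, plain unchamfered rim. The drum is bolted down and cannot move. Four stiff seal blocks stand inside the mouth, centred 62 mm from the axis in this frame's +x, +y, -x and -y directions.
- drum: The drum; origin at the centre of its foot. Its seal blocks (black, 14 x 30 mm) start with their tops 6 to 7 mm below the rim. Each slides down only under about 7 N or more and stays where pushed. A lid merely laid on stands 5 to 6 mm proud. Pressing its edge over a block takes 7 to 14 N and sinks mainly that side; pressing it at the centre takes about 28 N.
- lid_knob (a point): Centre, half-way up, of the round black knob (36 mm diameter, 40 mm high) of the large grey lid, the one that fits the drum; lies loose, right way up, on the bench; z up. 20 mm above the flange's top, 26 mm above its underside, 38 mm above the plug's underside. Fully home, the flange lies on the rim and this point is 26 mm above it.
- lid: The large lid, plastic, about 0.2 kg; origin at the centre of the plug's underside. Plug 139 mm diameter and 12 mm deep (lowest 3 mm only 133 mm), above it a flange 156 mm diameter and 6 mm thick, above it the knob. Any yaw in the drum will do.
- small_lid_knob (a point): Centre of the knob of a smaller lid of the same make and heights, plug 88 mm and flange 104 mm diameter, that does not fit the drum; lies loose on the bench, to be left alone.
- jar: Closed amber glass jar, 64 mm diameter, 85 mm high, stands on the bench; origin at the centre of its underside; to be left alone.
- brush: Hand brush lying on the bench along its x axis; origin at its middle on the bench; to be left alone.
- spectacles: Pair of black spectacles with open temples standing on the bench, about 140 mm wide, 140 mm long, 50 mm high; origin at the middle on the bench; to be left alone.

How it is judged (in metres and radians):
At the end, for the whole second after the job is handed in: The large lid is at rest in the drum's mouth, centred within 5 mm, its flange within 2 mm of the rim at the centre and level within 0.025 rad, released (horizontal distance between lid_knob and drum_mouth below 0.005 m and z of lid_knob in the frame of drum_mouth between 0.022 and 0.028 m and angle between lid_knob's own z axis and vertical below 0.025 rad and linear speed of lid below 0.02 m/s); the robot touches nothing.
It fails at once if a bystander (small lid, jar, brush, spectacles) was moved by more than 30 mm (distance of any of small_lid_knob, jar, brush, spectacles from where it was at the start of the episode above 0.03 m).
It fails at once if the lid was dropped or slammed into the mouth (over 0.5 m/s close above the rim) (horizontal distance between lid_knob and drum_mouth below 0.02 m and z of lid_knob in the frame of drum_mouth below 0.055 m and linear speed of lid above 0.5 m/s).
It also fails if it takes over 72 s, if anything falls off the work surface, if the arm or the gripper's body presses on something with over 40 N, if the wrist force passes 120 N, or if a joint passes its speed limit or range.

## Robot

A 6-joint arm with a two-finger parallel gripper is mounted at the origin on the work surface. World frame = base frame: x ahead of the robot, y to its left, z up, the work surface at z = 0. Lengths are in m, angles in degrees, forces in N, time in s.
With the tool pointing down it reaches from about 0.3 to 0.75 m from the base axis. Payload 8.5 kg.
Tool frame: the origin (TCP) lies on the mounting face of the last link; the fingertips stand tip_extent ahead of it and the grasp point (between the pads) lies 155 mm ahead of it (tip_extent is the distance from the TCP to the fingertips, in m); z points along the fingers, y is the line along which they close (so a half turn about z gives the same grasp; the last joint's range is limited). The gripper opens to 85 mm and grips with 20 to 120 N. Pads are 22 mm wide; open, the fingers measure 114 mm over their backs; the gripper's body (76 mm by 85 mm) begins 54 mm behind the grasp point. The pads swing forward as they close: fully open they stand 13 mm farther back than shut.
Start: joints at [56.018, 21.807, 74.336, -0, 83.858, -12.336], TCP at [0.203, 0.511, 0.405] pointing down, gripper open.
Joint ranges: [-178.18, 178.18], [-50.72, 133.34], [12.68, 142.11], [-81.47, 261.47], [9.98, 163.14], [-165.26, 165.26]. Speed limits (degrees/s): [136.94, 136.94, 180, 180, 180, 180].

## Interface

Orientations are given as a 3x3 rotation matrix whose columns are the frame's x, y, z axes.
In Python, from rig import observe, get_image, camera_params, close_job, tip_extent gives the robot as it stands.
- The arm moves only by the shell command python3 -m creep 'ROWS' [FORCE]. ROWS is JSON, a list of rows, each an object with "jaw": the gripper's target within -1 to 1 (shut at 1, half-way at 0, fully open at -1); "travel": the shift along the world's x, y, z in mm, a list of three; "roll": the turn about the world's z in rad. A call has 1 to 12 rows; each row is the pose to reach, as a shift and turn from the pose commanded when the call began; what a row does not reach only later rows make up. A row lasts 1/10 s, in which the tool goes at most 50 mm and 8.59 degrees, less where a joint would pass 70% of its speed; a pose out of reach is approached as far as the arm can. A call with a gripper value outside its range is refused whole. The fingers move at their own pace and stop on an object; FORCE is the grip in N (left out, the last holds). Time passes only in rows, so rows that repeat a pose let the fingers close. It gives the time, the measured TCP pose, the force, the opening and the grip force at its end, in the units of the state.
- observe(): the state, without advancing time (a new reading comes with each control period).
- get_image(name): name is "side" or "top"; returns (picture, depth): 420x560x3 uint8, red, green, blue; 420x560 float32, m along the optical axis (not along the pixel's ray), 0 where there is no reading.
- camera_params(name): a dict with "mtx" (3x3 intrinsics, pixels), "extrinsics" (4x4, takes a point from camera to world coordinates). Camera axes: x right, y down, z forward; pixel columns grow to the right and rows downward; lengths in m; the calibration is good to about 2 mm. A picture is of the moment at which its call begins. camera_params takes no time and is no camera call.
- close_job(): hands the job in; it is judged then, once.
The state is a dict: "time_s": time; "q": joint angles; "qvel": joint speeds; "joint_efforts": joint torques, N m; "position": TCP position; "tool_rot": TCP orientation; "ft_force": force on the tool from outside, world axes, zero at the start; "wrist_torque": the same for the moment, N m; "grip_width": finger opening in m; "gripper_force": force on a finger pad.
Only numpy, scipy, OpenCV 4.12 (cv2) and the standard library are available. Lean on these libraries where they do the work, as an engineer would, in place of code of your own. Each camera call takes 0.05 s, during which the arm holds its last target. There are 200 camera calls.

## Working session

There is one attempt and no reset: what is moved stays moved. The work goes in short steps, Python scripts to look and compute and a shell command to move; the robot and the scene stay as the last step left them, time stands still between calls to the robot, and variables do not carry over. Pictures are saved under pics/ and viewed, at most 10 in all, crops included, and the job is handed in when it is done.

```bash
mkdir -p pics; cat > h.py <<'E'
import numpy as np, cv2
from rig import *
def snap(name,fn):
    p,d=get_image(name); cv2.imwrite('pics/'+fn+'.png',cv2.cvtColor(p,cv2.COLOR_RGB2BGR)); np.save('pics/'+fn+'.npy',d); return p,d
def cloud(name,d):
    c=camera_params(name);K=c['mtx'];T=np.array(c['extrinsics'])
    v,u=np.indices(d.shape); P=np.dstack([(u-K[0][2])/K[0][0]*d,(v-K[1][2])/K[1][1]*d,d])
    return P@T[:3,:3].T+T[:3,3]
E
python3 - <<'E'
from h import *
snap('top','t0');snap('side','s0')
print(tip_extent() if callable(tip_extent) else tip_extent);s=observe();print(s['position'],s['tool_rot'],s['ft_force'],s['grip_width'])
for n in('top','side'):print(camera_params(n)['extrinsics'])
E
```

```text
0.1734
[0.20286508 0.51117484 0.40418862] [[-9.29472797e-01  3.68889946e-01 -7.26088808e-04]
 [ 3.68890544e-01  9.29472269e-01 -1.03312685e-03]
 [ 2.93769303e-04 -1.22811060e-03 -9.99999203e-01]] [-0.29365742  0.46666589 -0.31820401] 0.08544505994107685
[[ 1.21327763e-02 -9.86161537e-01  1.65342728e-01  4.62418289e-01]
 [-9.99924548e-01 -1.22835708e-02  1.10533040e-04  1.25464865e-01]
 [ 1.92199567e-03 -1.65331594e-01 -9.86236163e-01  1.15091600e+00]
 [ 0.00000000e+00  0.00000000e+00  0.00000000e+00  1.00000000e+00]]
[[ 0.80843071 -0.43839092  0.39275079  0.18844247]
 [-0.58854711 -0.61026692  0.53027029 -0.50070747]
 [ 0.00721713 -0.65983913 -0.75137223  0.9259576 ]
 [ 0.          0.          0.          1.        ]]
```

View pics/t0.png

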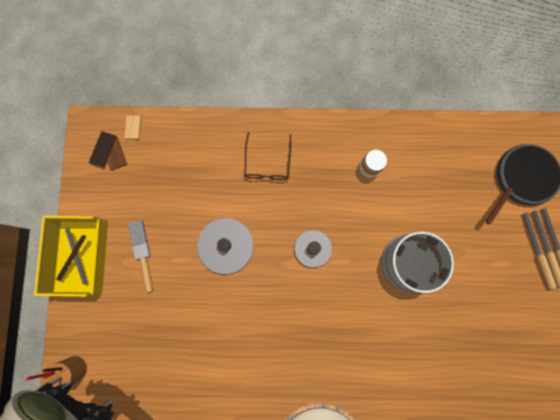

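View pics/s0.png

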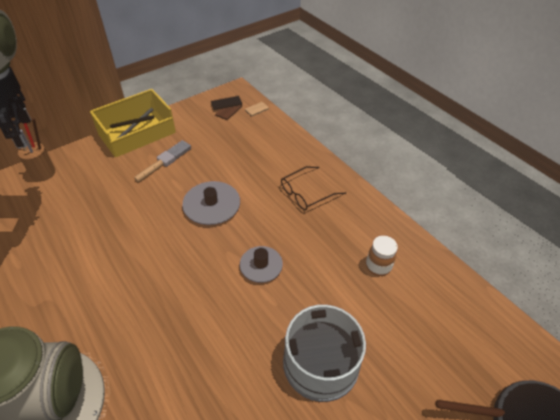

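The top view shows the large lid at px (225,246), the small lid at (313,249), the drum mouth at (418,263) with its blocks, the jar at (374,162) and the spectacles at (267,160). The side view agrees: lid (211,202), drum (325,345). Next I measure both by depth.

```bash
cat >> h.py <<'E'
from scipy.optimize import least_squares
def circ(P,r,c0):
    f=least_squares(lambda c:np.hypot(P[:,0]-c[0],P[:,1]-c[1])-(c[2] if r is None else r),list(c0)+([.07] if r is None else []),loss='soft_l1',f_scale=.002);return f.x
def mid(P): # centre of min enclosing circle
    return cv2.minEnclosingCircle(P[:,:2].astype(np.float32)*1000)
def box(W,u,v,r): return W[v-r:v+r,u-r:u+r].reshape(-1,3)
E
python3 - <<'E'
from h import *
for n,L,k,D,s,j in(('top',(225,246),(223,246),(418,263),(313,249),(374,160)),('side',(211,202),(210,195),(325,340),(261,262),(383,250))):
    W=cloud(n,np.load(f'pics/{n[0]}0.npy'))
    P=box(W,*L,36);a=P[(P[:,2]>.05)&(P[:,2]<.07)];b=P[(P[:,2]>.012)&(P[:,2]<.026)]
    print(n,'knob',len(a),a.mean(0),mid(a),'flange',b.mean(0),mid(b))
    P=box(W,*D,50);P=P[(P[:,2]>.104)&(P[:,2]<.117)];print('rim',len(P),P[:,2].mean(),circ(P,None,P.mean(0)[:2]),mid(P))
    P=box(W,*s,25);P=P[(P[:,2]>.05)&(P[:,2]<.07)];print('small',P.mean(0))
    P=box(W,*j,25);P=P[(P[:,2]>.075)&(P[:,2]<.1)];print('jar',P.mean(0))
E
```

```text
top knob 141 [0.53413984 0.26203201 0.05749223] ((534.6337890625, 262.4688415527344), 17.763181686401367) flange [0.53367273 0.26221294 0.01786105] ((534.5950317382812, 262.3636779785156), 77.76033020019531)
rim 531 0.10876111715174802 [ 0.49372185 -0.25151713  0.07334007] ((493.9242858886719, -252.35986328125), 77.41368103027344)
small [0.52923866 0.01866934 0.05799969]
jar [ 0.76516816 -0.14579931  0.08472735]
side knob 120 [0.53515794 0.26194023 0.05577751] ((536.4472045898438, 264.781494140625), 19.144166946411133) flange [0.5327335  0.25811016 0.01638929] ((535.4581298828125, 264.3867492675781), 79.54367065429688)
rim 767 0.1077166070854674 [ 0.49445044 -0.25127032  0.07391847] ((494.60125732421875, -250.4412841796875), 77.35098266601562)
small [0.53040644 0.01858107 0.05596081]
jar [ 0.7654882  -0.14702016  0.08289645]
```

```bash
python3 -m creep '[{"jaw":-1,"travel":[40,-30,-10],"roll":0},{"jaw":-1,"travel":[80,-60,-25],"roll":0},{"jaw":-1,"travel":[120,-90,-40],"roll":0},{"jaw":-1,"travel":[160,-120,-55],"roll":0},{"jaw":-1,"travel":[200,-150,-70],"roll":0},{"jaw":-1,"travel":[240,-180,-85],"roll":0},{"jaw":-1,"travel":[280,-210,-100],"roll":0},{"jaw":-1,"travel":[310,-235,-110],"roll":0},{"jaw":-1,"travel":[332,-249,-110],"roll":0},{"jaw":-1,"travel":[332,-249,-110],"roll":0},{"jaw":-1,"travel":[332,-249,-110],"roll":0},{"jaw":-1,"travel":[332,-249,-110],"roll":0}]' 40
python3 - <<'E'
from h import *
s=observe();print(s['position'],s['ft_force'],tip_extent() if callable(tip_extent) else tip_extent)
R=s['tool_rot'];print(R[:,2], (s['position']+.155*R[:,2])[:2]-[.5347,.2625])
E
```

```text
time_s: 1.3
position: [0.5341, 0.2629, 0.2948]
tool_rot: [[-0.93, 0.368, -0.001], [0.368, 0.93, 0.0], [0.0, -0.0, -1.0]]
ft_force: [0.2, 1.0, -0.5]
grip_width: 0.0849
gripper_force: 0.0
[0.53408225 0.26287391 0.29476023] [ 0.21194328  1.00008388 -0.45003042] 0.1734
[-5.21781743e-04  3.73388239e-05 -9.99999863e-01] [-0.00069863  0.0003797 ]
```

```bash
python3 -m creep '[{"jaw":-1,"travel":[0,0,-30],"roll":0},{"jaw":-1,"travel":[0,0,-60],"roll":0},{"jaw":-1,"travel":[0,0,-80],"roll":0},{"jaw":-1,"travel":[0,0,-94],"roll":0},{"jaw":-1,"travel":[0,0,-94],"roll":0},{"jaw":1,"travel":[0,0,-94],"roll":0},{"jaw":1,"travel":[0,0,-94],"roll":0},{"jaw":1,"travel":[0,0,-94],"roll":0},{"jaw":1,"travel":[0,0,-94],"roll":0},{"jaw":1,"travel":[0,0,-94],"roll":0},{"jaw":1,"travel":[0,0,-94],"roll":0},{"jaw":1,"travel":[0,0,-94],"roll":0}]' 40
```

```text
time_s: 2.5
position: [0.535, 0.2624, 0.2018]
tool_rot: [[-0.929, 0.369, 0.002], [0.369, 0.929, 0.001], [-0.001, 0.001, -1.0]]
ft_force: [-0.7, 0.4, 5.1]
grip_width: 0.0349
gripper_force: 39.7
```

```bash
python3 -m creep '[{"jaw":1,"travel":[0,0,0],"roll":0},{"jaw":1,"travel":[0,0,5],"roll":0},{"jaw":1,"travel":[0,0,15],"roll":0},{"jaw":1,"travel":[0,0,35],"roll":0},{"jaw":1,"travel":[0,0,65],"roll":0},{"jaw":1,"travel":[0,0,95],"roll":0},{"jaw":1,"travel":[0,0,125],"roll":0},{"jaw":1,"travel":[0,0,150],"roll":0},{"jaw":1,"travel":[0,0,160],"roll":0},{"jaw":1,"travel":[0,0,160],"roll":0}]' 40
```

```text
time_s: 3.5
position: [0.5347, 0.2621, 0.362]
tool_rot: [[-0.929, 0.369, 0.002], [0.369, 0.929, 0.001], [-0.002, 0.001, -1.0]]
ft_force: [-0.4, 0.8, -1.9]
grip_width: 0.0346
gripper_force: 40.1
```

```bash
python3 -m creep '[{"jaw":1,"travel":[0,-15,0],"roll":0},{"jaw":1,"travel":[-2,-40,0],"roll":0},{"jaw":1,"travel":[-5,-70,0],"roll":0},{"jaw":1,"travel":[-8,-105,0],"roll":0},{"jaw":1,"travel":[-11,-140,0],"roll":0},{"jaw":1,"travel":[-14,-175,0],"roll":0},{"jaw":1,"travel":[-17,-210,0],"roll":0},{"jaw":1,"travel":[-20,-245,0],"roll":0},{"jaw":1,"travel":[-23,-280,0],"roll":0},{"jaw":1,"travel":[-26,-315,0],"roll":0},{"jaw":1,"travel":[-29,-350,0],"roll":0},{"jaw":1,"travel":[-32,-380,0],"roll":0}]'
python3 -m creep '[{"jaw":1,"travel":[-2,-30,0],"roll":0},{"jaw":1,"travel":[-4,-60,0],"roll":0},{"jaw":1,"travel":[-6,-90,0],"roll":0},{"jaw":1,"travel":[-8,-115,0],"roll":0},{"jaw":1,"travel":[-9,-130,0],"roll":0},{"jaw":1,"travel":[-9,-134,0],"roll":0},{"jaw":1,"travel":[-9,-134,0],"roll":0},{"jaw":1,"travel":[-9,-134,0],"roll":0},{"jaw":1,"travel":[-9,-134,0],"roll":0},{"jaw":1,"travel":[-9,-134,0],"roll":0}]'
python3 - <<'E'
from h import *
s=observe();print(s['position'],s['ft_force'],s['tool_rot'][:,2])
for n,D in(('top',(418,250)),('side',(325,320))):
    p,d=snap(n,n[0]+'1');W=cloud(n,d)
    X=W.reshape(-1,3);P=X[(np.hypot(X[:,0]-.494,X[:,1]+.252)<.085)]
    f=P[(P[:,2]>.165)&(P[:,2]<.187)&(np.hypot(P[:,0]-.494,P[:,1]+.252)<.085)]
    A=np.c_[f[:,:2],np.ones(len(f))];c=np.linalg.lstsq(A,f[:,2],rcond=None)[0]
    print(n,len(f),f[:,2].mean(),c,mid(f),f.min(0),f.max(0))
import cv2
a=cv2.resize(cv2.imread('pics/t1.png')[190:330,340:500],None,fx=2.5,fy=2.5);b=cv2.resize(cv2.imread('pics/s1.png')[230:400,245:405],(400,350))
a=cv2.resize(a,(400,350));cv2.imwrite('pics/v1.png',np.hstack([a,b]))
E
```

```text
time_s: 4.7
position: [0.5019, -0.1201, 0.3592]
tool_rot: [[-0.929, 0.37, -0.003], [0.37, 0.929, 0.001], [0.003, -0.0, -1.0]]
ft_force: [1.0, -0.3, -1.6]
grip_width: 0.0349
gripper_force: 40.2
time_s: 5.7
position: [0.494, -0.251, 0.3609]
tool_rot: [[-0.93, 0.368, 0.0], [0.368, 0.93, -0.0], [-0.0, 0.0, -1.0]]
ft_force: [-1.0, -0.1, -1.1]
grip_width: 0.0349
gripper_force: 40.2
[ 0.49399161 -0.25102726  0.36085114] [-1.00583613 -0.13004527 -1.06213359] [ 8.43617916e-05 -1.36782332e-05 -9.99999996e-01]
top 1592 0.17701642112847993 [-6.32136975e-05 -6.39700289e-04  1.76905784e-01] ((493.71759033203125, -250.2518768310547), 77.64071655273438) [ 0.42364677 -0.30048995  0.1699478 ] [ 0.57051661 -0.17485479  0.18615828]
side 4004 0.17560251709991267 [-0.0010077   0.00064073  0.1762528 ] ((493.7596740722656, -250.52249145507812), 78.26866149902344) [ 0.41571573 -0.32821115  0.16853683] [ 0.57099328 -0.17332903  0.18697536]
```

View pics/v1.png

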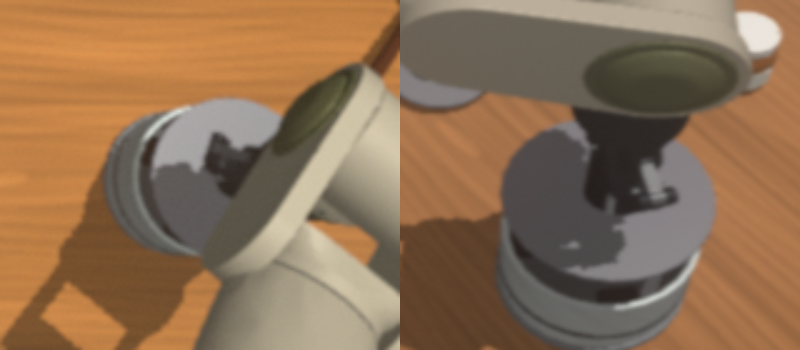

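The picture shows the lid held level over the drum (top view around (215,175), side view around (608,205)). It needs about +0.5, −1 mm, with 55 mm down to touch the blocks and 61 mm to home.

```bash
python3 -m creep '[{"jaw":1,"travel":[0.5,-1,-12],"roll":0},{"jaw":1,"travel":[0.5,-1,-26],"roll":0},{"jaw":1,"travel":[0.5,-1,-38],"roll":0},{"jaw":1,"travel":[0.5,-1,-44],"roll":0},{"jaw":1,"travel":[0.5,-1,-47],"roll":0},{"jaw":1,"travel":[0.5,-1,-49],"roll":0},{"jaw":1,"travel":[0.5,-1,-51],"roll":0},{"jaw":1,"travel":[0.5,-1,-52],"roll":0},{"jaw":1,"travel":[0.5,-1,-52],"roll":0}]'
```

```text
time_s: 6.7
position: [0.4944, -0.2528, 0.3089]
tool_rot: [[-0.929, 0.369, 0.0], [0.369, 0.929, -0.0], [-0.0, -0.0, -1.0]]
ft_force: [-0.1, -0.3, -1.8]
grip_width: 0.0348
gripper_force: 40.2
```

```bash
python3 -m creep '[{"jaw":1,"travel":[0,0,-1],"roll":0},{"jaw":1,"travel":[0,0,-2],"roll":0},{"jaw":1,"travel":[0,0,-3],"roll":0},{"jaw":1,"travel":[0,0,-4],"roll":0},{"jaw":1,"travel":[0,0,-4],"roll":0}]'
```

```text
time_s: 7.2
position: [0.4944, -0.2526, 0.3055]
tool_rot: [[-0.93, 0.369, 0.001], [0.369, 0.93, -0.0], [-0.001, 0.0, -1.0]]
ft_force: [-0.3, 4.7, 8.1]
grip_width: 0.0348
gripper_force: 41.1
```

Contact with some +y side force; I ease +1 mm in y and press further.

```bash
python3 -m creep '[{"jaw":1,"travel":[0,1,0],"roll":0},{"jaw":1,"travel":[0,1,-1],"roll":0},{"jaw":1,"travel":[0,1,-2],"roll":0},{"jaw":1,"travel":[0,1,-3],"roll":0},{"jaw":1,"travel":[0,1,-3],"roll":0}]'
```

```text
time_s: 7.7
position: [0.4943, -0.252, 0.3045]
tool_rot: [[-0.929, 0.369, 0.003], [0.369, 0.929, -0.003], [-0.004, -0.002, -1.0]]
ft_force: [-4.2, 2.8, 21.6]
grip_width: 0.035
gripper_force: 42.6
```

```bash
python3 -m creep '[{"jaw":1,"travel":[0,0,0],"roll":0},{"jaw":1,"travel":[0,0,-1],"roll":0},{"jaw":1,"travel":[0,0,-2],"roll":0},{"jaw":1,"travel":[0,0,-3],"roll":0},{"jaw":1,"travel":[0,0,-3],"roll":0}]' 90
```

```text
time_s: 8.2
position: [0.4943, -0.252, 0.3018]
tool_rot: [[-0.929, 0.369, 0.003], [0.369, 0.929, -0.003], [-0.004, -0.002, -1.0]]
ft_force: [-5.2, 2.4, 24.8]
grip_width: 0.0339
gripper_force: 87.3
```

```bash
python3 -m creep '[{"jaw":1,"travel":[0,0,-1],"roll":0},{"jaw":1,"travel":[0,0,-2],"roll":0},{"jaw":1,"travel":[0,0,-2.5],"roll":0},{"jaw":1,"travel":[0,0,-2.5],"roll":0}]' 90
```

```text
time_s: 8.6
position: [0.4942, -0.252, 0.3]
tool_rot: [[-0.929, 0.369, 0.003], [0.369, 0.929, -0.004], [-0.004, -0.002, -1.0]]
ft_force: [-8.7, 2.6, 29.3]
grip_width: 0.0343
gripper_force: 88.6
```

```bash
python3 -m creep '[{"jaw":1,"travel":[0,0,-0.5],"roll":0},{"jaw":1,"travel":[0,0,-1],"roll":0},{"jaw":1,"travel":[0,0,-1.5],"roll":0},{"jaw":1,"travel":[0,0,-1.5],"roll":0}]' 90
```

```text
time_s: 9.0
position: [0.494, -0.2519, 0.2999]
tool_rot: [[-0.929, 0.369, 0.004], [0.369, 0.929, -0.004], [-0.005, -0.003, -1.0]]
ft_force: [-13.4, 6.3, 39.2]
grip_width: 0.034
gripper_force: 89.8
```

It has gone stiff at the home height. I unload, release, lift away and look.

```bash
python3 -m creep '[{"jaw":1,"travel":[0,0,1],"roll":0},{"jaw":1,"travel":[0,0,2],"roll":0},{"jaw":-1,"travel":[0,0,3],"roll":0},{"jaw":-1,"travel":[0,0,3],"roll":0},{"jaw":-1,"travel":[0,0,3],"roll":0},{"jaw":-1,"travel":[0,0,3],"roll":0},{"jaw":-1,"travel":[0,0,3],"roll":0},{"jaw":-1,"travel":[0,0,3],"roll":0},{"jaw":-1,"travel":[0,0,20],"roll":0},{"jaw":-1,"travel":[0,0,50],"roll":0},{"jaw":-1,"travel":[0,0,80],"roll":0},{"jaw":-1,"travel":[0,0,100],"roll":0}]' 40
python3 -m creep '[{"jaw":-1,"travel":[-10,30,10],"roll":0},{"jaw":-1,"travel":[-20,70,10],"roll":0},{"jaw":-1,"travel":[-30,110,10],"roll":0},{"jaw":-1,"travel":[-40,150,10],"roll":0},{"jaw":-1,"travel":[-45,190,10],"roll":0},{"jaw":-1,"travel":[-50,230,10],"roll":0},{"jaw":1,"travel":[-50,250,10],"roll":0},{"jaw":1,"travel":[-50,250,10],"roll":0},{"jaw":1,"travel":[-50,250,10],"roll":0},{"jaw":1,"travel":[-50,250,10],"roll":0}]' 40
cat > look.py <<'E'
from h import *
import sys
t=sys.argv[1]
for n in('top','side'):
    X=0;N=3
    for i in range(N):
        p,d=snap(n,n[0]+t); X=X+cloud(n,d)/N
    X=X.reshape(-1,3);r=np.hypot(X[:,0]-.494,X[:,1]+.252)
    f=X[(X[:,2]>.104)&(X[:,2]<.13)&(r<.085)]; g=f[np.hypot(f[:,0]-.494,f[:,1]+.252)<.072];g=g[np.hypot(g[:,0]-.494,g[:,1]+.252)>.028]
    c=np.linalg.lstsq(np.c_[g[:,0]-.494,g[:,1]+.252,np.ones(len(g))],g[:,2],rcond=None)[0]
    k=X[(X[:,2]>.148)&(X[:,2]<.165)&(r<.03)]
    print(n,len(g),'tilt,z',c,'centre',mid(f),'knob',mid(k),k[:,2].mean())
b=cv2.imread(f'pics/s{t}.png')[280:410,255:395];cv2.imwrite(f'pics/v{t}.png',cv2.resize(b,None,fx=4,fy=4,interpolation=2))
E
python3 look.py 2
```

```text
time_s: 10.2
position: [0.4944, -0.2517, 0.3967]
tool_rot: [[-0.929, 0.369, 0.002], [0.369, 0.929, -0.001], [-0.002, -0.001, -1.0]]
ft_force: [-0.3, 0.1, -0.1]
grip_width: 0.0852
gripper_force: 0.0
time_s: 11.2
position: [0.4446, -0.0027, 0.4046]
tool_rot: [[-0.929, 0.37, -0.0], [0.37, 0.929, -0.0], [-0.0, -0.0, -1.0]]
ft_force: [0.5, -0.6, 0.2]
grip_width: 0.0278
gripper_force: 0.0
top 2115 tilt,z [-0.00016934 -0.00037772  0.11607609] centre ((493.5184020996094, -253.21826171875), 78.0776596069336) knob ((493.01904296875, -252.98683166503906), 17.91975212097168) 0.15576966297483535
side 3479 tilt,z [ 0.00019772 -0.00023639  0.11462454] centre ((494.47406005859375, -251.74893188476562), 77.90750122070312) knob ((494.40594482421875, -251.80789184570312), 17.985454559326172) 0.1541961481029851
```

View pics/v2.png

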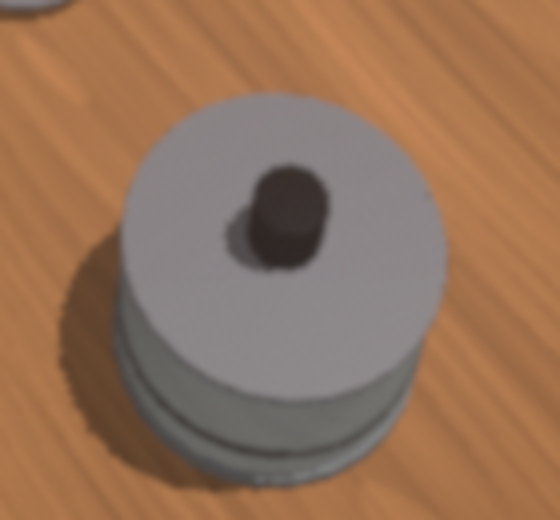

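The crop shows the lid seated on the drum (knob at (290,215), flange edge against the rim at (285,395)) with no visible gap. Depth puts the flange top at 0.116 m, which is the home height, with a tilt under 0.001 rad and centred within about 1.5 mm. Edge presses are not needed.

```bash
python3 -c "
from rig import close_job
print(close_job())"
```

```text
the job is handed in; nothing more can be done
None
```

The large lid is on the drum and fully home by the last camera check: flange at rim height, tilt under 0.001 rad, centred within about 1.5 mm. A straight press on the knob (up to 39 N) did it, so I skipped the edge presses; the gripper is clear, the other objects were not touched, and the job is handed in (no verdict came back).

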